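# Lock the tray cassette with its pin

### The job

Slide the pulled-out top tray of the instrument cassette back in over the trays below, and lock the stack with the red-handled pin from the grey parking block: push it down through the holes of the yellow, blue and grey lugs until its collar sits on the yellow lug, and let go of it. The trays are not lined up, so bring the holes into line by feel with the pin and press gently, never harder than a firm fingertip push (about 20 N); leave the other things where they are.

Things in the scene. Friction and masses are not known exactly. Their poses are not given: they have to be found in the camera images.
- cassette: Steel instrument cassette, 120 (x) x 196 (y) x 64 mm high, fixed. Origin: centre of its underside; its -x side is the front (toward the robot). Two open trays slide in it along x, one above the other, with about 5 N (middle) and 2 N (top) of friction, staying where left. Tray walls end 63 mm above the worktop; the slim probes in the trays are fixed and lie lower
- lug_line (a point): fixed point on the line where the holes belong, at cassette (-77, 0, 40) mm. Three rigid lugs 40 (x) x 36 (y) mm stick out of the front, one above the other: grey (frame, fixed, z 0 to 22 mm), blue (middle tray, z 32 to 40), yellow (top tray, z 52 to 60), each with a vertical through hole in its centre (grey 13.8, blue and yellow 14.2 mm diameter) with 1 mm chamfer
- blue_level (a point): fixed point on the same line, at cassette (-77, 0, 32) mm, underside of the blue lug. The blue lug itself is not measured: it stands 4 to 9 mm too far in (cassette +x, away from the robot), so a pin lowered on the line lands on its solid top. It can slide 14 mm either way from the line, resists with 5 N, and moves with the pin once the pin is in its hole
- socket (a point): centre of the mouth of the hole in the grey socket block, at cassette (-77, 0, 22) mm; the hole goes straight down 22 mm; axes as the cassette's. The pin must end in this hole
- top_hole (a point): centre of the upper mouth of the hole in the yellow lug of the top tray, 60 mm above the worktop; moves with the top tray; the lug's front edge is 20 mm in front of it; axes as the cassette's
- top_tray (a joint): slide of the top tray, m: 0 = yellow hole exactly above the grey hole, positive = pulled out toward the front (cassette -x); starts 0.025 to 0.04, range -0.020 to 0.055
- pin: locking pin, 86 mm long, 90 g, starting upright in the parking block. Origin: centre of its lower tip, z up along the pin. Round steel shaft 12 mm diameter from z 0 to 50 mm, with a 2 mm chamfer leaving a 9 mm flat tip; dark collar 22 mm diameter z 50 to 54; red handle above. Fully home the tip is 12 mm below the mouth of the grey hole (10 mm above the worktop)
- pin_grip (a point): middle of the pin's handle, 72 mm above its tip; axes as the pin's. The handle is 18 x 18 mm square, z 54 to 86 mm, its flat sides facing the pin's x and y
- parking_block: grey block 54 x 54 x 30 mm, fixed, with a 26 mm deep hole in which the pin stands loosely, its tip 4 mm above the worktop; origin: centre of its underside
- thermometer: bystander: white thermometer, 119 mm long, lying; origin: centre of its underside
- gauze: bystander: gauze packet 55 x 75 x 12 mm; origin: centre of its underside
- cream: bystander: cream pot, 62 mm diameter, 35 mm high; origin: centre of its underside
- cell: bystander: battery cell, 50 mm long, 15 mm thick, lying; origin: centre of its underside
Not all that is in view belongs to the job. Of the things like the pin, leave any that is green or purple; of the rest the larger one is meant.

How it is judged:
By the outcome, as a careful person would: the job done as asked, in the order asked, and still so for the second after the job is handed in, with the robot touching nothing.
It also fails if it takes over 64 s, if anything falls off the work surface, if the arm or the gripper's body presses on something with over 40 N, if the wrist force passes 120 N, or if a joint passes its speed limit or range.

### The arm

A 6-joint arm with a two-finger parallel gripper is mounted at the origin on a cart in front of the work surface, level with it; the furniture and walls round the work are solid. World frame = base frame: x ahead of the robot, y to its left, z up, the work surface at z = 0. Lengths are in m, angles in degrees, forces in N, time in s.
With the tool pointing down it reaches from about 0.35 to 0.875 m from the base axis. Payload 4.2 kg.
Tool frame: the origin (TCP) lies on the front face of the gripper's body, between the roots of the fingers; the fingertips stand 70 mm ahead of it and the grasp point (between the pads) lies 51 mm ahead of it; x points along the fingers, y is the direction in which the jaws open and shut, and the axes are right-handed (so a half turn about x gives the same grasp; the last joint's range is limited). The gripper opens to 87 mm and grips with 3 to 60 N. Pads are 19 mm wide; open, the fingers measure 117 mm over their backs; the gripper's body (75 mm by 190 mm) begins 51 mm behind the grasp point.
Start: joints at [-61.387, 22.042, 0.453, 0, -68.411, -14.817], TCP at [0.149, -0.607, 0.292] pointing down, gripper open.
Joint ranges: [-179.83, 179.83], [-69.29, 118.12], [-61.27, 80.66], [-181.25, 117.63], [-171.15, -9.14], [-177.46, 177.46]. Speed limits (degrees/s): [159.86, 159.86, 180, 180, 180, 180].

### API

Orientations are given as a 3x3 rotation matrix whose columns are the frame's x, y, z axes.
In Python, from station import r, viewer, spotter gives the robot as it stands.
- The arm moves only by the tool move_arm, never from a script. Its argument "series" is a list that holds one entry, the list of rows, each a list of 7 numbers: the turn, a rotation vector about the world's x, y, z scaled (see below), then the shift along the world's x, y, z scaled (see below), then the opening, from 0 (shut) to 1 (fully open). A call has 1 to 20 rows; each row shifts and turns the pose as measured when the row begins; what a row does not reach is not made up. The controller multiplies each number of a shift by 60 mm and each number of a turn by 8 degrees. A row lasts 1/8 s, in which the tool goes at most 62.5 mm and 10.7 degrees, less where a joint would pass 70% of its speed; a pose out of reach is approached as far as the arm can. A call with a number of a shift or a turn outside -1 to 1 is refused whole. A call with a gripper value outside its range is refused whole. The fingers move at their own pace and stop on an object; the grip force is fixed at half the most. Time passes only in rows, so rows that do not move let the fingers close. It gives the time, the measured TCP pose, the force and the opening at its end, in the units of the state.
- r.sense(): the state, without advancing time (a new reading comes with each control period).
- viewer.capture(name): name is "scene" or "top"; returns (picture, depth): 480x640x3 uint8, red, green, blue; 480x640 float32, m along the optical axis (not along the pixel's ray), 0 where there is no reading.
- viewer.camera_params(name): a dict with "mtx" (3x3 intrinsics, pixels), "pose" (4x4, takes a point from camera to world coordinates). Camera axes: x right, y down, z forward; pixel columns grow to the right and rows downward; lengths in m; the calibration is good to about 2 mm. A picture is of the moment at which its call begins. camera_params takes no time and is no camera call.
- r.finish_job(): hands the job in, once; it reports no verdict.
Trained networks look in the newest picture that a camera, given by its name, has taken for a name from the list of things; names that differ only in an ending like _2 or _b are one class to them, and where a whole thing is asked for, a point or a joint stands for the part that bears it (a point fixed in the world has none). Each returns a list of dicts, best first, with "conf" (0 to 1); they miss things now and then, are a little off and sometimes report something else, mostly with a low value. They report only what shows in the picture. A call takes as long as a camera call. They do not tell look-alikes from the thing itself.
- spotter.find_in(camera, name): "centre" ([column, row] in pixels, amid what is visible of it).
- spotter.trace(camera, name): "mask" (480x640 bool, what is visible of it) and "centre" ([column, row] in pixels, amid what is visible of it).
The state is a dict: "time_s": time; "joints": joint angles; "joint_velocities": joint speeds; "effort": joint torques, N m; "tcp_pos": TCP position; "ee_rot": TCP orientation; "wrist_force": force on the tool from outside, world axes, zero at the start; "moment": the same for the moment, N m; "gripper_width": opening from 0.0 (shut) to 1.0 (fully open).
Only numpy, scipy, OpenCV 4.12 (cv2) and the standard library are available. Lean on these libraries where they do the work, as an engineer would, in place of code of your own. Each camera call takes 0.05 s, during which the arm holds its last target.

## Working session

There is one attempt and no reset: what is moved stays moved. The work goes in short steps, Python scripts to look and compute and a tool call to move; the robot and the scene stay as the last step left them, time stands still between calls to the robot, and variables do not carry over. Pictures are saved under pics/ and viewed, and the job is handed in when it is done.

Besides the shell and the picture viewer there is one more tool, called after "Request:" as name(argument=value, ...) on one line, values as JSON. move_arm: Moves the arm, as the interface text tells. Its arguments: {"type":"object","properties":{"series":{"type":"array","items":{"type":"array","items":{"type":"array","items":{"type":"number","minimum":-1,"maximum":1}}}}},"required":["series"]}

```bash
ls; mkdir -p pics; cat > h.py <<'E'
from station import r, viewer, spotter
import numpy as np, cv2
def cap(n,fn):
    im,d=viewer.capture(n); cv2.imwrite('pics/'+fn+'.png',im[:,:,::-1]); np.savez('pics/'+fn+'.npz',im=im,d=d); return im,d
def px2w(n,u,v,d):
    p=viewer.camera_params(n);K=np.array(p['mtx']);T=np.array(p['pose'])
    c=np.array([(u-K[0,2])/K[0,0]*d,(v-K[1,2])/K[1,1]*d,d,1.]);return (T@c)[:3]
def ray_z(n,u,v,z):
    o=px2w(n,u,v,0);q=px2w(n,u,v,1.);s=(z-o[2])/(q[2]-o[2]);return o+s*(q-o)
def w2px(n,P):
    p=viewer.camera_params(n);K=np.array(p['mtx']);T=np.linalg.inv(np.array(p['pose']))
    c=T@np.append(P,1);c=K@c[:3];return c[:2]/c[2]
E
python3 - <<'E'
from h import *
np.set_printoptions(precision=4,suppress=True)
print(r.sense())
for n in('scene','top'):
    im,d=cap(n,n+'0'); print(n,viewer.camera_params(n))
E
```

```text
pics
{'time_s': 0.0, 'joints': array([-61.3856,  22.092 ,   0.3801,  -0.0307, -68.4132, -14.8164]), 'joint_velocities': array([ 0.0398, -0.0227, -0.0435,  0.0833,  0.0391, -0.0209]), 'effort': array([ -0.0011, -39.067 ,  18.7404,   4.22  ,   0.011 ,  -0.0002]), 'tcp_pos': array([ 0.149 , -0.6065,  0.2911]), 'ee_rot': array([[-0.0006, -0.2383,  0.9712],
       [ 0.0022,  0.9712,  0.2383],
       [-1.    ,  0.0022, -0.0001]]), 'wrist_force': array([0.1906, 0.6969, 0.9983]), 'moment': array([-0.0343,  0.0286, -0.0071]), 'gripper_width': 1.0001150563110446}
scene {'mtx': array([[548.4297,   0.    , 317.7692],
       [  0.    , 548.4297, 245.9682],
       [  0.    ,   0.    ,   1.    ]]), 'pose': array([[ 0.5756, -0.4217,  0.7006, -0.2628],
       [-0.8177, -0.2903,  0.497 , -0.6295],
       [-0.0062, -0.859 , -0.5119,  0.6685],
       [ 0.    ,  0.    ,  0.    ,  1.    ]])}
top {'mtx': array([[534.5539,   0.    , 324.5113],
       [  0.    , 534.5539, 231.6452],
       [  0.    ,   0.    ,   1.    ]]), 'pose': array([[-0.019 , -0.9897,  0.1421,  0.3874],
       [-0.9998,  0.0189, -0.0017, -0.0634],
       [-0.001 , -0.1421, -0.9899,  1.2   ],
       [ 0.    ,  0.    ,  0.    ,  1.    ]])}
```

View pics/scene0.png

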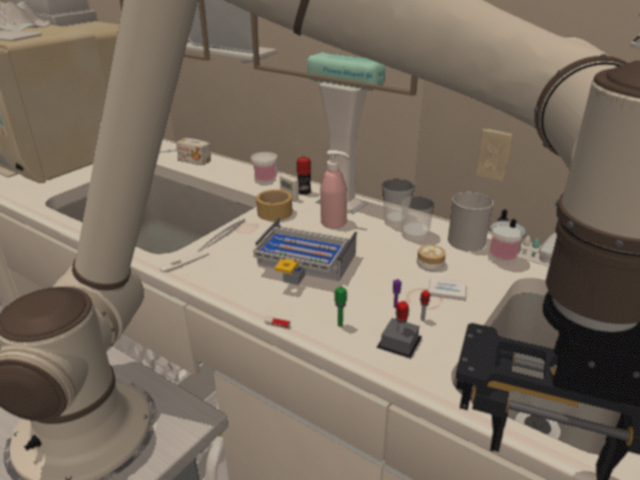

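View pics/top0.png

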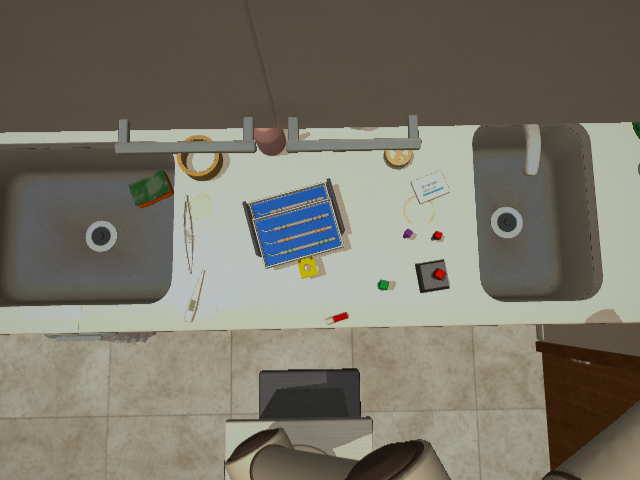

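```bash
python3 - <<'E'
from h import *
for n in('top','scene'):
  for k in('cassette','top_hole','pin','parking_block','socket','pin_grip'):
    try:
        l=spotter.find_in(n,k); print(n,k,[(np.round(x['centre'],1),round(x['conf'],2)) for x in l])
    except Exception as e: print(k,e)
E
```

```text
top cassette [(array([294.8, 223.8]), 0.68)]
top top_hole [(array([301. , 236.7]), 0.92)]
top pin [(array([433.3, 234.7]), 0.65), (array([437.7, 275.3]), 0.61), (array([385.3, 283.7]), 0.5), (array([407.8, 233.6]), 0.5)]
top parking_block [(array([430.8, 274. ]), 0.86), (array([296. , 224.6]), 0.16)]
top socket [(array([298.7, 226.4]), 0.92)]
top pin_grip [(array([437.4, 272.3]), 0.51)]
scene cassette [(array([303.6, 254.8]), 0.97), (array([401.1, 312.8]), 0.35)]
scene top_hole [(array([295.8, 248.1]), 0.65)]
scene pin [(array([401.3, 312.4]), 0.79), (array([424.4, 297.9]), 0.7), (array([339.5, 302.7]), 0.54), (array([397.7, 287.6]), 0.45), (array([400.4, 342.7]), 0.27)]
scene parking_block [(array([400.8, 338.1]), 0.66), (array([450.1, 287.2]), 0.38)]
scene socket [(array([300.9, 251.2]), 0.83)]
scene pin_grip [(array([403.9, 314.5]), 0.7), (array([399.2, 290.2]), 0.7), (array([425.8, 304. ]), 0.69), (array([341.8, 303.6]), 0.54)]
```

The scene view shows the cassette at about (305,250) and its yellow lug at (288,265). The larger red pin stands in the parking block at (401,313), with smaller red, purple and green look-alikes nearby. From the top, the yellow lug is at (308,267), the pin handle at (439,274) and the block at (432,276).

```bash
python3 - <<'E'
from h import *
a=np.load('pics/top0.npz')['im'];b=np.load('pics/scene0.npz')['im']
def z(im,x,y,w,h,s): return cv2.resize(im[y:y+h,x:x+w],None,fx=s,fy=s,interpolation=cv2.INTER_CUBIC)
cv2.imwrite('pics/z1.png',z(a,236,170,120,115,5)[:,:,::-1])
cv2.imwrite('pics/z2.png',z(a,370,215,100,90,6)[:,:,::-1])
cv2.imwrite('pics/z3.png',z(b,240,215,200,145,4)[:,:,::-1])
E
```

```text
(no output)
```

View pics/z1.png

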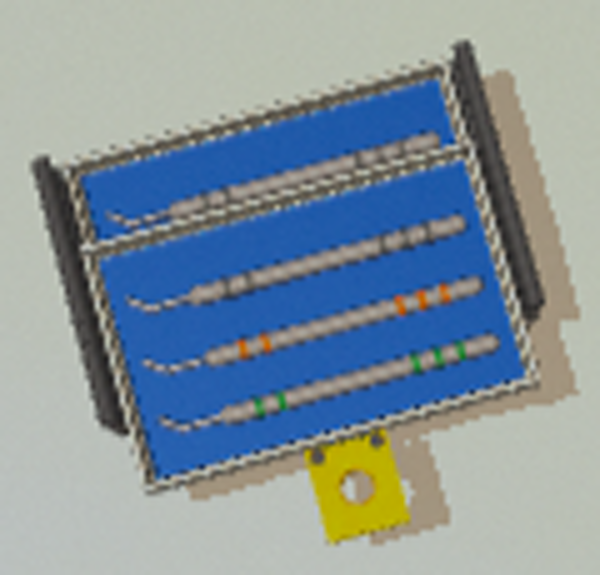

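View pics/z2.png

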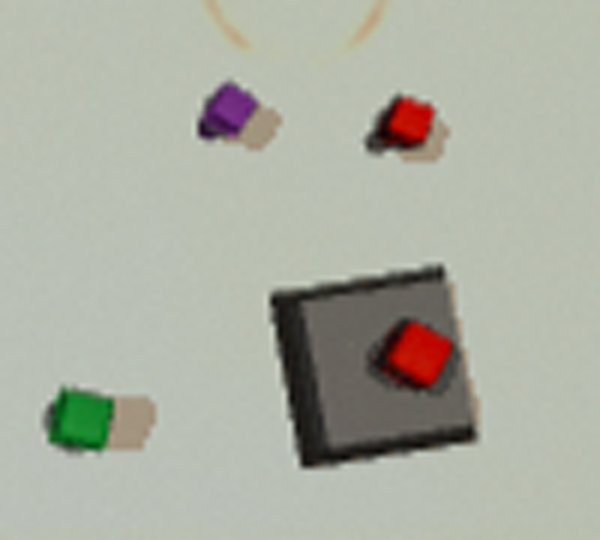

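View pics/z3.png

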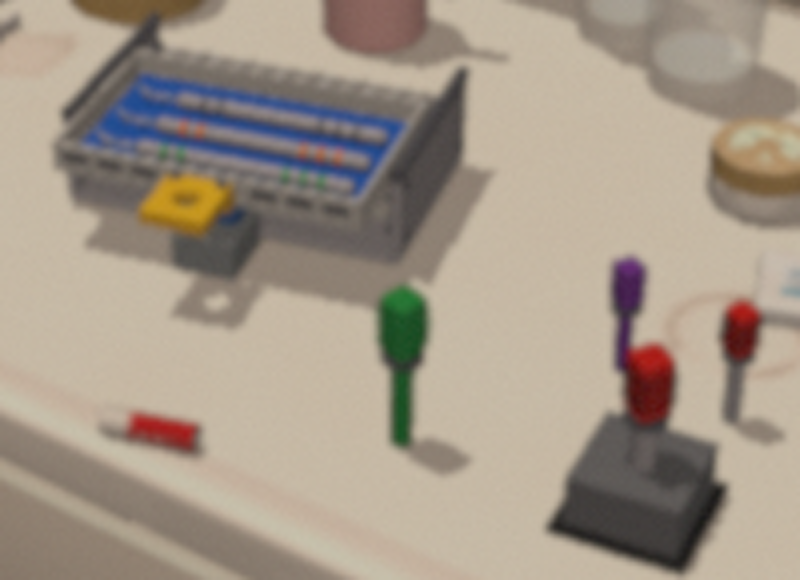

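```bash
python3 - <<'E'
from h import *
np.set_printoptions(precision=4,suppress=True)
f=np.load('pics/top0.npz');im=f['im'].astype(int);d=f['d']
hsv=cv2.cvtColor(f['im'],cv2.COLOR_RGB2HSV)
R,G,B=im[...,0],im[...,1],im[...,2]
# red handle
m=((R>100)&(G<60)&(B<60)).astype(np.uint8); 
sub=np.zeros_like(m); sub[262:288,425:455]=m[262:288,425:455]
ys,xs=np.nonzero(sub); 
for t in (100,150,180,200):
    k=(R[ys,xs]>t); 
    if k.sum()<5: continue
    u,v=xs[k].mean(),ys[k].mean(); rect=cv2.minAreaRect(np.c_[xs[k],ys[k]].astype(np.float32))
    print('handle',t,k.sum(),u,v,ray_z('top',u,v,.09),rect, np.median(d[ys[k],xs[k]]))
print(im[266:284,430:450,0])
# yellow
s=((R>150)&(G>130)&(B<90)).astype(np.uint8); s[:250]=0;s[:, :290]=0;s[:,330:]=0
c,_=cv2.findContours(s,cv2.RETR_CCOMP,cv2.CHAIN_APPROX_NONE)
for k in c: 
    if len(k)>4: print('yel',len(k),k[:,0].mean(0),cv2.minAreaRect(k))
# hole: non yellow inside
hole=1-s; hh=np.zeros_like(s);hh[260:275,302:314]=hole[260:275,302:314]
ys,xs=np.nonzero(hh);print('hole',len(xs),xs.mean(),ys.mean(),ray_z('top',xs.mean(),ys.mean(),.06))
print(s[255:282,295:322])
E
```

```text
handle 100 70 439.8 273.48571428571427 [ 0.4545 -0.3027  0.09  ] ((439.7000732421875, 273.60003662109375), (8.049844741821289, 8.497057914733887), 26.56505012512207) 1.1091046
handle 150 58 439.7586206896552 273.37931034482756 [ 0.4547 -0.3026  0.09  ] ((439.60003662109375, 273.300048828125), (7.602630138397217, 7.155416965484619), 26.56505012512207) 1.1089187
handle 180 43 439.93023255813955 273.30232558139534 [ 0.4549 -0.303   0.09  ] ((439.800048828125, 273.4000549316406), (6.260990142822266, 6.260990142822266), 26.56505012512207) 1.1089048
[[104 103 103 102 104 100 101 103 102 100 102 103 101 101 102 135 186 185
  184 185]
 [103 101 102 103 102 100 102 103 102 103 103 103 103 102 101 133 184 184
  186 187]
 [102 102 101 103 102 102  72  44  89 102 101 102 103 103 102 105 165 186
  186 186]
 [101 102 103 102 103  90  35  79 163 170 148  87 102 104 102 102 164 185
  184 186]
 [101 103 104 102  83  50  43 140 182 187 185 170 127 107 102 102 150 185
  185 186]
 [103 102 102  79  57  32  83 172 189 192 191 188 183 165 138 103 135 185
  185 184]
 [104 101  68  75  37  66 146 186 192 19
[... 2133 characters left out ...]
 1 1 0 0 0 0 0]
 [0 0 0 0 0 1 1 1 1 1 1 1 0 1 1 1 1 1 1 1 1 1 0 0 0 0 0]
 [0 0 0 0 0 1 1 1 1 1 1 1 1 1 1 1 1 1 1 1 1 1 0 0 0 0 0]
 [0 0 0 0 0 1 1 1 1 1 1 1 1 1 1 1 1 1 1 1 1 1 1 0 0 0 0]
 [0 0 0 0 0 0 1 1 1 1 1 1 1 1 1 1 1 1 1 1 1 1 1 0 0 0 0]
 [0 0 0 0 0 0 1 1 1 1 1 1 1 1 1 1 1 1 1 1 1 1 1 0 0 0 0]
 [0 0 0 0 0 0 1 1 1 1 1 1 1 1 1 1 1 1 1 0 0 0 0 0 0 0 0]
 [0 0 0 0 0 0 1 1 1 1 1 1 1 0 1 0 0 0 0 0 0 0 0 0 0 0 0]
 [0 0 0 0 0 0 0 1 1 1 1 1 0 0 0 0 0 0 0 0 0 0 0 0 0 0 0]
 [0 0 0 0 0 0 0 1 1 0 0 0 0 0 0 0 0 0 0 0 0 0 0 0 0 0 0]
 [0 0 0 0 0 0 0 0 0 0 0 0 0 0 0 0 0 0 0 0 0 0 0 0 0 0 0]
 [0 0 0 0 0 0 0 0 0 0 0 0 0 0 0 0 0 0 0 0 0 0 0 0 0 0 0]
 [0 0 0 0 0 0 0 0 0 0 0 0 0 0 0 0 0 0 0 0 0 0 0 0 0 0 0]]
```

```bash
python3 - <<'E'
from h import *
from scipy.optimize import minimize
np.set_printoptions(precision=4,suppress=True,linewidth=200)
f=np.load('pics/top0.npz');im=f['im'].astype(float);d=f['d']
# handle fit: soft mask
x0,y0=428,262; S=8; W,H=26,24
obs=np.clip((im[y0:y0+H,x0:x0+W,0]-95)/95,0,1)*(im[y0:y0+H,x0:x0+W,1]<90)
def rend(p):
    x,y,a,s=p; c=[]
    for dx,dy in((1,1),(1,-1),(-1,-1),(-1,1)):
        q=np.array([x+s/2*(dx*np.cos(a)-dy*np.sin(a)),y+s/2*(dx*np.sin(a)+dy*np.cos(a)),.09])
        c.append((w2px('top',q)-[x0,y0]+.5)*S)
    b=np.zeros((H*S,W*S),np.float32);cv2.fillPoly(b,[np.round(np.array(c)*16).astype(np.int32)],1,shift=4)
    return cv2.resize(b,(W,H),interpolation=cv2.INTER_AREA)
best=None
for a in range(0,90,10):
    q=minimize(lambda p:((rend(p)-obs)**2).sum(),[.4548,-.3028,np.radians(a),.018],method='Nelder-Mead',options=dict(initial_simplex=[[.4548,-.3028,np.radians(a),.018],[.457,-.3028,np.radians(a),.018],[.4548,-.300,np.radians(a),.018],[.4548,-.3028,np.radians(a+8),.018],[.4548,-.3028,np.radians(a),.017]]))
    print(a,q.fun,q.x,np.degrees(q.x[2]))
# cassette region darkness & height
u,v=np.meshgrid(np.arange(640),np.arange(480))
p=viewer.camera_params('top');K=p['mtx'];T=p['pose']
P=np.stack([(u-K[0,2])/K[0,0]*d,(v-K[1,2])/K[1,1]*d,d],-1)@T[:3,:3].T+T[:3,3]
Z=P[...,2]
np.savez('pics/P.npz',P=P)
g=im.max(2)
dark=(g<75)&(u>236)&(u<356)&(v>170)&(v<285)
n,l,st,ce=cv2.connectedComponentsWithStats(dark.astype(np.uint8),connectivity=8)
for i in range(1,n):
    if st[i,4]>60:
        ys,xs=np.nonzero(l==i);rect=cv2.minAreaRect(np.c_[xs,ys].astype(np.float32))
        print(st[i],rect,'Z',np.percentile(Z[ys,xs],[10,50,90]))
        for c in cv2.boxPoints(rect): print(c,ray_z('top',*c,.064))
m=(Z>.058)&(Z<0.085)&(u>230)&(u<360)&(v>165)&(v<290)
print('Zcounter',np.median(Z[280:300,250:280]), np.median(Z[270:276,438:442]),np.percentile(Z[m],[5,50,95]))
cv2.imwrite('pics/Zm.png',cv2.resize(np.clip(Z[165:290,230:360]*1000*2.5,0,255).astype(np.uint8),None,fx=5,fy=5,interpolation=0))
E
```

```text
0 0.5132006362534625 [ 0.455  -0.3025 -0.5262  0.0156] -30.146578511677678
10 0.6208075441481995 [ 0.4553 -0.3026 -0.542   0.0156] -31.053872358632205
20 0.5518288229310941 [ 0.455  -0.3026  1.0307  0.0155] 59.055756522728565
30 0.4773376633916205 [ 0.4551 -0.3026  1.0165  0.0157] 58.23948044915541
40 0.4426953936547784 [ 0.455  -0.3026  1.0227  0.0158] 58.59554648665768
50 0.5001121288521468 [ 0.455  -0.3025  0.9938  0.0157] 56.93912268867187Traceback (most recent call last):
  File "<stdin>", line 17, in <module>
    res = _minimize_neldermead(fun, x0, args, callback, bounds=bounds,
                               **options)
    fxe = func(xe)
    fx = function(np.copy(x), *(wrapper_args + args))
  File "<stdin>", line 17, in <lambda>
  File "<stdin>", line 12, in rend
  File "h.py", line 11, in w2px
    p=viewer.camera_params(n);K=np.array(p['mtx']);T=np.linalg.inv(np.array(p['pose']))
ValueError: time passes only in moves, steps and waits
```

```bash
python3 - <<'E'
import re
s=open('h.py').read()
s=s.replace("import numpy as np, cv2","import numpy as np, cv2\n_C={}\ndef cp(n):\n    if n not in _C: _C[n]=viewer.camera_params(n)\n    return _C[n]").replace("p=viewer.camera_params(n);","p=cp(n);")
open('h.py','w').write(s)
E
python3 - <<'E'
from h import *
np.set_printoptions(precision=4,suppress=True,linewidth=200)
f=np.load('pics/top0.npz');im=f['im'].astype(float);d=f['d']
u,v=np.meshgrid(np.arange(640),np.arange(480))
p=cp('top');K=p['mtx'];T=p['pose']
P=np.stack([(u-K[0,2])/K[0,0]*d,(v-K[1,2])/K[1,1]*d,d],-1)@T[:3,:3].T+T[:3,3]
Z=P[...,2]
g=im.max(2)
dark=(g<75)&(u>236)&(u<356)&(v>170)&(v<285)
n,l,st,ce=cv2.connectedComponentsWithStats(dark.astype(np.uint8),connectivity=8)
for i in range(1,n):
    if st[i,4]>60:
        ys,xs=np.nonzero(l==i);rect=cv2.minAreaRect(np.c_[xs,ys].astype(np.float32))
        print(st[i],rect,'Z',np.percentile(Z[ys,xs],[10,50,90]))
        for c in cv2.boxPoints(rect): print(c,ray_z('top',*c,.064))
m=(Z>.058)&(Z<0.085)&(u>230)&(u<360)&(v>165)&(v<290)
print('Zcounter',np.median(Z[280:300,250:280]), np.median(Z[270:276,438:442]),np.percentile(Z[m],[5,50,95]))
cv2.imwrite('pics/Zm.png',cv2.resize(np.clip(Z[165:290,230:360]*1000*2.5,0,255).astype(np.uint8),None,fx=5,fy=5,interpolation=0))
E
```

```text
[326 179  19  55 187] ((334.79620361328125, 206.2069854736328), (55.473899841308594, 5.0225605964660645), 73.61045837402344) Z [0.0435 0.0617 0.0658]
[324.5605 180.3057] [ 0.6633 -0.0676  0.064 ]
[329.379  178.8885] [ 0.6663 -0.0781  0.064 ]
[345.0319 232.1083] [ 0.5486 -0.1094  0.064 ]
[340.2134 233.5255] [ 0.5457 -0.0989  0.064 ]
[244 202  18  55 187] ((251.8235626220703, 229.2941436767578), (56.26826477050781, 5.335783958435059), 75.96376037597656) Z [0.0428 0.0605 0.0654]
[242.4118 202.6471] [0.6172 0.1111 0.064 ]
[247.5883 201.353 ] [0.6199 0.0999 0.064 ]
[261.2354 255.9412] [0.5007 0.0706 0.064 ]
[256.0588 257.2353] [0.4981 0.0817 0.064 ]
Zcounter 0.00025884285189348155 0.090278856946995 [0.0583 0.0619 0.0666]
```

View pics/Zm.png

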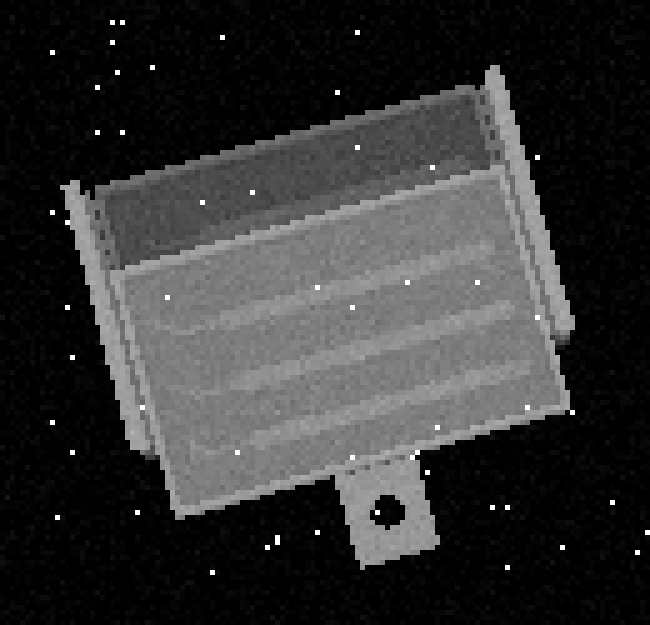

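```bash
python3 - <<'E'
from h import *
from scipy.optimize import minimize
np.set_printoptions(precision=4,suppress=True,linewidth=200)
f=np.load('pics/top0.npz');im=f['im'].astype(float);d=f['d']
u,v=np.meshgrid(np.arange(640),np.arange(480))
p=cp('top');K=p['mtx'];T=p['pose']
P=np.stack([(u-K[0,2])/K[0,0]*d,(v-K[1,2])/K[1,1]*d,d],-1)@T[:3,:3].T+T[:3,3]
roi=(u>230)&(u<360)&(v>165)&(v<290)
Q=P[roi&(P[...,2]>.056)&(P[...,2]<.07)]
c=np.array([.583,.001]);a=np.radians(-15)
def loc(c,a): 
    e=np.array([np.cos(a),np.sin(a)]);n=np.array([-e[1],e[0]]);return (Q[:,:2]-c)@np.c_[e,n]
L=loc(c,a)
for s in(1,-1):
    w=L[(abs(s*L[:,1]-94)<9)&(abs(L[:,0])<.075)] if 0 else None
# iterate: wall band by |y|>0.0895
for it in range(6):
    L=loc(c,a)
    out={}
    ang=[]
    for s in(1,-1):
        y=s*L[:,1]; k=(y>.088)&(y<.105)&(abs(L[:,0])<.068)
        X=L[k]
        # per x-bin outer edge
        bins=np.linspace(-.055,.055,23);o=[]
        for b0,b1 in zip(bins[:-1],bins[1:]):
            kk=(X[:,0]>=b0)&(X[:,0]<b1)
            if kk.any(): o.append(((b0+b1)/2,(s*X[kk,1]).max()*s))
        o=np.array(o);pf=np.polyfit(o[:,0],o[:,1],1);ang.append(pf[0])
        out[s]=(pf[1],np.sort(X[:,0])[[0,1,2,-3,-2,-1]])
    a+=np.mean(ang)
    e=np.array([np.cos(a),np.sin(a)]);n=np.array([-e[1],e[0]])
    yc=(out[1][0]+out[-1][0])/2
    xc=np.mean([(out[s][1][1]+out[s][1][-2])/2 for s in(1,-1)])
    c=c+e*xc+n*yc
    print(np.degrees(a),c,out,ang)
e=np.array([np.cos(a),np.sin(a)]);n=np.array([-e[1],e[0]])
line=c-e*.077
hole=np.array([.4757,-.0261]);print('line',line,'hole local',(hole-c)@e,(hole-c)@n)
# yellow lug extents from depth
L=loc(c,a);k=(abs(L[:,1])<.03)&(L[:,0]<-.08)
Y=L[k];print('lug',len(Y),np.percentile(Y[:,0],[0,2,98,100]),np.percentile(Y[:,1],[0,2,98,100]), Q[k,2].mean())
k=(abs(L[:,1])<.09)&(L[:,0]<-.065); print('front y ext',np.sort(L[(L[:,0]<-.068)&(L[:,0]>-.09)][:,1])[[2,-3]])
# predicted pixels for checking in the scene image
img=np.load('pics/scene0.npz')['im'].copy();tp=np.load('pics/top0.npz')['im'].copy()
def pt(x,y,z): return np.append(c+e*x+n*y,z)
for nm,I,o in(('scene',img,(240,205,120,90)),('top',tp,(236,170,120,115))):
    s=6 if nm=='scene' else 5
    J=cv2.resize(I[o[1]:o[1]+o[3],o[0]:o[0]+o[2]],None,fx=s,fy=s,interpolation=cv2.INTER_CUBIC)
    def poly(pts,col):
        q=np.array([(w2px(nm,x)-o[:2]+.5)*s for x in pts]);cv2.polylines(J,[q.astype(int)],True,col,1)
    poly([pt(x,y,.064) for x,y in((.06,.098),(.06,-.098),(-.06,-.098),(-.06,.098))],(255,0,0))
    poly([pt(x,y,.0) for x,y in((.06,.098),(.06,-.098),(-.06,-.098),(-.06,.098))],(0,0,0))
    for z in(.022,0): poly([pt(-.077+x,y,z) for x,y in((.02,.018),(.02,-.018),(-.02,-.018),(-.02,.018))],(0,255,0))
    h=(hole-c)@e
    for z in(.06,.052): poly([pt(h+x,y,z) for x,y in((.02,.018),(.02,-.018),(-.02,-.018),(-.02,.018))],(255,0,255))
    cv2.imwrite('pics/ov_'+nm+'.png',J[:,:,::-1])
E
```

```text
-2.9654068213275333 [0.5698 0.0063] {1: (np.float64(0.10806021837401224), array([-0.0397, -0.0397, -0.0376, -0.0051, -0.0045, -0.003 ])), -1: (np.float64(-0.0987631788209953), array([-0.0508, -0.0501, -0.0493,  0.0388,  0.0406,  0.043 ]))} [np.float64(0.3966025684250558), np.float64(0.023483981786713702)]
3.8864656554776946 [0.5817 0.0039] {1: (np.float64(0.09444167152509918), array([-0.0152, -0.013 , -0.0106,  0.0433,  0.0455,  0.0464])), -1: (np.float64(-0.10095560053667556), array([-0.052 , -0.0518, -0.0504,  0.0646,  0.066 ,  0.0668]))} [np.float64(0.2446665073778181), np.float64(-0.005491038083758038)]
11.204813157101388 [0.5836 0.0023] {1: (np.float64(0.09658486454870141), array([-0.0489, -0.0395, -0.0384,  0.0437,  0.0459,  0.0466])), -1: (np.float64(-0.1004719217742989), array([-0.0676, -0.066 , -0.0651,  0.0635,  0.0657,  0.0671]))} [np.float64(0.16557262382218213), np.float64(0.08988589559468693)]
14.539564603514448 [0.5827 0.0011] {1: (np.float64(0.09743794958204162), array([-0.0627, -0.0621, -0.0618,  0.0555,  0.0569,  0.0574])), -1: (np.float64(-0.099266546958771), array
[... 255 characters left out ...]
0639])), -1: (np.float64(-0.09828146607890566), array([-0.0555, -0.0555, -0.0549,  0.0621,  0.0637,  0.0641]))} [np.float64(-0.0011326595105955275), np.float64(-0.0011739108008706003)]
14.39192749967309 [0.5865 0.0021] {1: (np.float64(0.09831616144936077), array([-0.0603, -0.0602, -0.0596,  0.0584,  0.0595,  0.0599])), -1: (np.float64(-0.09823023372041165), array([-0.0592, -0.0592, -0.0586,  0.0583,  0.0599,  0.0603]))} [np.float64(-0.002642889336106542), np.float64(-0.00020404747270832396)]
line [ 0.5119 -0.017 ] hole local -0.11430797706451108 0.00020370876612842785
lug 323 [-0.1342 -0.1332 -0.0897 -0.087 ] [-0.0292 -0.0212  0.0197  0.0287] 0.06100123509736004
front y ext [-0.0876  0.0874]
```

View pics/ov_scene.png

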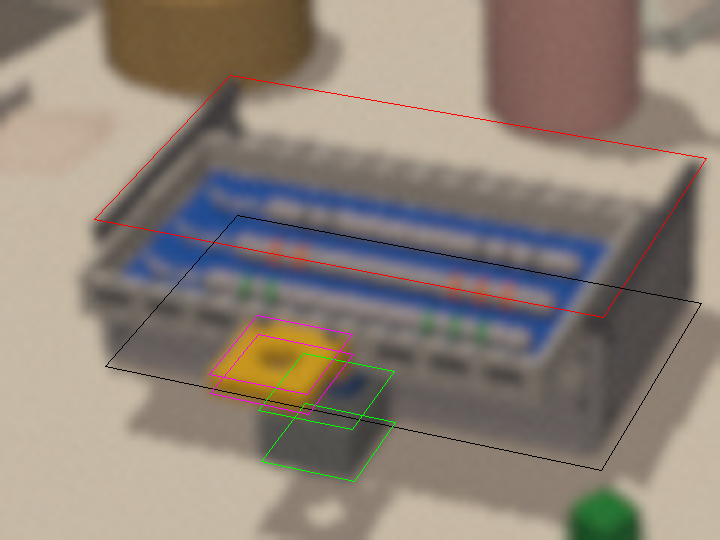

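View pics/ov_top.png

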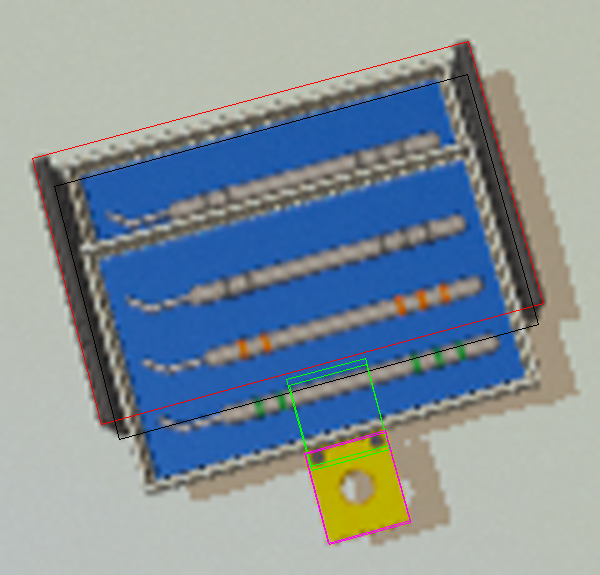

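```bash
python3 - <<'E'
from h import *
np.set_printoptions(precision=4,suppress=True,linewidth=200)
c=np.array([.5865,.0021]);a=np.radians(14.4);e=np.array([np.cos(a),np.sin(a)]);n=np.array([-e[1],e[0]])
for nm in('scene','top'):
    f=np.load(f'pics/{nm}0.npz');d=f['d'];im=f['im'].astype(int)
    u,v=np.meshgrid(np.arange(640),np.arange(480))
    p=cp(nm);K=p['mtx'];T=p['pose']
    P=np.stack([(u-K[0,2])/K[0,0]*d,(v-K[1,2])/K[1,1]*d,d],-1)@T[:3,:3].T+T[:3,3]
    L=np.c_[(P[...,:2].reshape(-1,2)-c)@np.c_[e,n],P[...,2].reshape(-1)]
    print(nm,'table z',np.median(P[(abs(P[...,0]-.43)<.02)&(abs(P[...,1]-.06)<.03)&(abs(P[...,2])<.02)][:,2]))
    k=(L[:,2]>.004)&(L[:,2]<.020)&(abs(L[:,1])<.017)&(L[:,0]<-.065)&(L[:,0]>-.12);print('grey front face x',k.sum(),np.percentile(L[k,0],[5,25,50,75]))
    k=(L[:,2]>.006)&(L[:,2]<.045)&(abs(L[:,1])>.03)&(abs(L[:,1])<.085)&(L[:,0]<-.04)&(L[:,0]>-.075);print('cass front x',k.sum(),np.percentile(L[k,0],[5,25,50,75]))
    k=(L[:,2]>.005)&(L[:,2]<.05)&(L[:,1]<-.085)&(L[:,1]>-.115)&(abs(L[:,0])<.05);print('cass right side y',k.sum(),np.percentile(L[k,1],[5,25,50,75]))
    k=(L[:,2]>.005)&(L[:,2]<.020)&(L[:,1]<-.01)&(L[:,1]>-.03)&(abs(L[:,0]+.077)<.018);print('grey right side y',k.sum(),np.percentile(L[k,1],[5,25,50,75]) if k.any() else 0)
    R=im.reshape(-1,3);ye=(R[:,0]>130)&(R[:,1]>100)&(R[:,2]<70)&(abs(L[:,1])<.03)&(L[:,0]<-.08)&(L[:,0]>-.15)
    t=ye&(L[:,2]>.058);print('yellow',t.sum(),L[t].mean(0),np.percentile(L[t,0],[1,99]),np.percentile(L[t,1],[1,99]),np.median(L[t,2]))
    rd=(R[:,0]>90)&(R[:,1]<60)&(R[:,2]<60);W=P.reshape(-1,3);t=rd&(abs(W[:,0]-.455)<.025)&(abs(W[:,1]+.3026)<.025)
    print('handle',t.sum(),W[t].mean(0),W[t].min(0),W[t].max(0))
E
```

```text
scene table z 0.00021254436045425873
grey front face x 132 [-0.099  -0.0972 -0.0955 -0.0895]
cass front x 233 [-0.0614 -0.0582 -0.053  -0.0481]
cass right side y 228 [-0.097  -0.0963 -0.0959 -0.0956]
grey right side y 47 [-0.0245 -0.0169 -0.0163 -0.0158]
yellow 160 [-0.1176 -0.0002  0.0601] [-0.1363 -0.0967] [-0.0171  0.0181] 0.06006952223480477
handle 137 [ 0.4495 -0.3059  0.0785] [ 0.4417 -0.3122  0.0567] [ 0.4587 -0.291   0.092 ]
top table z 0.000328376024929522
grey front face x 1 [-0.11 -0.11 -0.11 -0.11]
cass front x 4 [-0.0703 -0.068  -0.0627 -0.0557]
cass right side y 89 [-0.0989 -0.0911 -0.09   -0.0889]
grey right side y 0 0
yellow 226 [-0.115  -0.0001  0.0611] [-0.1336 -0.0953] [-0.0177  0.0171] 0.06095091620023385
handle 72 [ 0.4545 -0.3027  0.0889] [ 0.4451 -0.3199  0.0303] [ 0.464  -0.2926  0.0948]
```

The fitted cassette overlay matches in both views. I estimate yaw at 14.4°, the line at about (0.512, -0.017), the yellow hole 37 mm pulled out, and the pin at (0.455, -0.303) with the handle faces at 58.6°. I'll push the tray in first with shut fingers.

Request:
move_arm(series=[[[0,0,0,0.44,0.94,0,0],[0,0,0,0.44,0.94,0,0],[0,0,0,0.44,0.94,0,0],[0,0,0,0.44,0.94,0,0],[0,0,0,0.44,0.94,0,0],[0,0,0,0.44,0.94,0,0],[0,0,0,0.44,0.94,0,0],[0,0,0,0.44,0.94,0,0],[0,0,0,0.44,0.94,0,0],[0,0,0,0,0,0,0]]])

```text
time_s: 1.95
tcp_pos: [0.3874, -0.0935, 0.2938]
ee_rot: [[0.01, -0.238, 0.971], [-0.002, 0.971, 0.238], [-1.0, -0.005, 0.009]]
wrist_force: [-0.4, -0.8, -1.0]
gripper_width: 0.02
```

Request:
move_arm(series=[[[0,0.07,0,0.16,0.29,-0.75,0],[0,0,0,0.16,0.29,-0.75,0],[0,0,0,0.16,0.29,-0.7,0],[0,0,0,0,0,-0.6,0],[0,0,0,0,0,0,0]]])

```text
time_s: 2.58
tcp_pos: [0.4175, -0.042, 0.1241]
ee_rot: [[0.008, -0.237, 0.971], [-0.002, 0.972, 0.237], [-1.0, -0.004, 0.007]]
wrist_force: [-0.2, 0.4, 0.4]
gripper_width: 0.008
```

```bash
cat >> h.py <<'E'
C=np.array([.5865,.0021]);A=np.radians(14.4);EX=np.array([np.cos(A),np.sin(A)]);NY=np.array([-EX[1],EX[0]])
def st():
    s=r.sense();p=s['tcp_pos'];l=(p[:2]-C)@np.c_[EX,NY]
    g=p+s['ee_rot'][:,0]*.051;lg=(g[:2]-C)@np.c_[EX,NY]
    f=s['wrist_force'];print('t',round(s['time_s'],2),'tcp',p.round(4),'grasp',g.round(4),'loc',lg.round(4),'f',f.round(2),'f_loc',(np.c_[EX,NY].T@f[:2]).round(2),'xaxis',s['ee_rot'][:,0].round(4),'jaw',round(np.degrees(np.arctan2(s['ee_rot'][1,1],s['ee_rot'][0,1])),2),'w',round(s['gripper_width'],3))
E
python3 -c "
from h import *
st()"
```

```text
t 2.58 tcp [ 0.4175 -0.042   0.1241] grasp [ 0.4179 -0.0421  0.0731] loc [-0.1743 -0.0009] f [-0.21  0.44  0.42] f_loc [-0.09  0.48] xaxis [ 0.0079 -0.0023 -1.    ] jaw 103.71 w 0.008
```

Request:
move_arm(series=[[[0,0,0,0,0,-0.09,0],[0,0,0,0.16,0.04,0,0],[0,0,0,0.16,0.04,0,0],[0,0,0,0.1,0.025,0,0],[0,0,0,0.1,0.025,0,0],[0,0,0,0.1,0.025,0,0]]])

```text
time_s: 3.32
tcp_pos: [0.4577, -0.0333, 0.1226]
ee_rot: [[0.012, -0.235, 0.972], [-0.001, 0.972, 0.235], [-1.0, -0.004, 0.012]]
wrist_force: [-2.3, 0.5, 1.9]
gripper_width: 0.0
```

```bash
python3 -c "
from h import *
st()
im,d=cap('top','t1')
cv2.imwrite('pics/t1z.png',cv2.resize(im[170:310,230:370],None,fx=4,fy=4,interpolation=cv2.INTER_CUBIC)[:,:,::-1])"
```

```text
t 3.33 tcp [ 0.4577 -0.0333  0.1226] grasp [ 0.4583 -0.0333  0.0716] loc [-0.1329 -0.0025] f [-2.28  0.55  1.95] f_loc [-2.07  1.09] xaxis [ 0.0123 -0.0012 -0.9999] jaw 103.58 w 0.0
```

View pics/t1z.png

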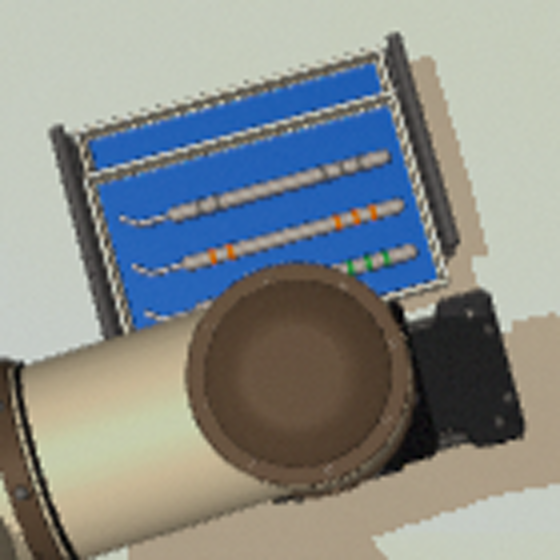

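```bash
cat >> h.py <<'E'
def rear(fn):
    d=np.load('pics/'+fn+'.npz')['d'];u,v=np.meshgrid(np.arange(640),np.arange(480))
    p=cp('top');K=p['mtx'];T=p['pose']
    P=np.stack([(u-K[0,2])/K[0,0]*d,(v-K[1,2])/K[1,1]*d,d],-1)@T[:3,:3].T+T[:3,3]
    L=np.concatenate([(P[...,:2]-C)@np.c_[EX,NY],P[...,2:]],-1)
    # rear top-tray wall: highest back edge; per y-bin the largest x with z>.054
    o=[]
    for y in np.arange(-.08,.08,.005):
        k=(abs(L[...,1]-y)<.0025)&(L[...,2]>.0545)&(L[...,2]<.07)&(abs(L[...,0])<.056)
        if k.any(): o.append(np.sort(L[k][:,0])[-2])
    # frame rear wall too
    return np.median(o),np.std(o)
E
python3 -c "
from h import *
print(rear('top0'),rear('t1'))"
```

```text
(np.float64(0.0163089513115381), np.float64(0.0005753657346208744)) (np.float64(0.029168938068854705), np.float64(0.000598470047605177))
```

Request:
move_arm(series=[[[0,0,0,0.1,0.025,-0.03,0],[0,0,0,0.1,0.025,-0.02,0],[0,0,0,0.1,0.025,0,0],[0,0,0,0.05,0.013,0,0],[0,0,0,0,0,0,0]]])

```text
time_s: 4.0
tcp_pos: [0.4813, -0.0274, 0.1193]
ee_rot: [[0.013, -0.236, 0.972], [-0.001, 0.972, 0.236], [-1.0, -0.004, 0.013]]
wrist_force: [-1.2, -0.3, 1.8]
gripper_width: 0.005
```

```bash
python3 -c "
from h import *
st()
im,d=cap('top','t2');print(rear('t2'))"
```

```text
t 4.0 tcp [ 0.4813 -0.0274  0.1193] grasp [ 0.482  -0.0275  0.0684] loc [-0.1086 -0.0026] f [-1.2  -0.28  1.83] f_loc [-1.23  0.03] xaxis [ 0.0133 -0.0014 -0.9999] jaw 103.62 w 0.005
(np.float64(0.05369431019083486), np.float64(0.0006120539688514628))
```

Request:
move_arm(series=[[[0,0,0,-0.3,-0.08,0,0],[0,0,0,-0.3,-0.08,0,0],[0,0,0,0,0,0.9,0.5],[0,0,-0.7,0,-0.3,0.7,0.5],[0,0,-0.94,0,-0.8,0.1,0.5],[0,0,-0.94,0,-0.9,0,0.5],[0,0,-0.94,0,-0.9,0,0.5],[0,0,-0.94,0,-0.9,0,0.5],[0,0,-0.94,0,-0.6,0,0.5],[0,0,0,0,0,0,0.5]]])

```text
time_s: 5.3
tcp_pos: [0.4522, -0.3094, 0.2297]
ee_rot: [[0.038, 0.51, 0.86], [-0.025, 0.86, -0.509], [-0.999, -0.002, 0.045]]
wrist_force: [0.0, 1.1, -0.3]
gripper_width: 0.496
```

```bash
python3 -c "
from h import *
st()
im,d=cap('top','t3');print(rear('t3'))
cv2.imwrite('pics/t3z.png',cv2.resize(im[170:310,230:470],None,fx=3,fy=3,interpolation=cv2.INTER_CUBIC)[:,:,::-1])"
```

```text
t 5.3 tcp [ 0.4522 -0.3094  0.2297] grasp [ 0.4542 -0.3107  0.1787] loc [-0.206  -0.2701] f [ 0.04  1.08 -0.34] f_loc [0.31 1.04] xaxis [ 0.0376 -0.0251 -0.999 ] jaw 59.35 w 0.496
(np.float64(0.05351648928324074), np.float64(0.0005433428064547216))
```

View pics/t3z.png

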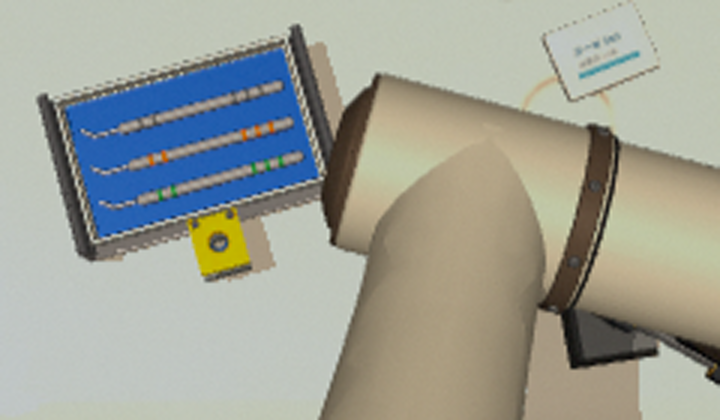

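Request:
move_arm(series=[[[0.18,0.27,-0.09,0.05,0.11,0,0.5],[0,0,0,0,0,-0.3,0.5],[0,0,0,0,0,0,0.5]]])

```text
time_s: 5.72
tcp_pos: [0.456, -0.2992, 0.2122]
ee_rot: [[0.002, 0.514, 0.858], [0.0, 0.858, -0.514], [-1.0, 0.001, 0.001]]
wrist_force: [0.1, -0.4, -0.0]
gripper_width: 0.501
```

```bash
python3 -c "
from h import *
st()
im,d=cap('scene','s3')
cv2.imwrite('pics/s3z.png',cv2.resize(im[200:400,240:480],None,fx=3,fy=3,interpolation=cv2.INTER_CUBIC)[:,:,::-1])
f=np.load('pics/t3.npz')['im'].astype(int);R,G,B=f[...,0],f[...,1],f[...,2]
s=((R>140)&(G>120)&(B<90)).astype(np.uint8);s[:230]=0;s[:,:285]=0;s[:,325:]=0;s[275:]=0
c,_=cv2.findContours(s,cv2.RETR_CCOMP,cv2.CHAIN_APPROX_NONE)
for k in c:
    if len(k)>6:
        q=cv2.minAreaRect(k);w=ray_z('top',*q[0],.06);print(len(k),q,w,(w[:2]-C)@np.c_[EX,NY])
"
```

```text
t 5.72 tcp [ 0.456  -0.2992  0.2122] grasp [ 0.4561 -0.2991  0.1612] loc [-0.2012 -0.2593] f [ 0.09 -0.38 -0.04] f_loc [-0.01 -0.39] xaxis [ 1.6e-03  5.0e-04 -1.0e+00] jaw 59.05 w 0.501
76 ((302.51885986328125, 250.0660400390625), (18.818395614624023, 16.895347595214844), 74.05460357666016) [ 0.51204058 -0.01743848  0.06      ] [-0.07697916 -0.00040734]
21 ((302.2500305175781, 250.25003051757812), (7.77817440032959, 7.071067810058594), 45.0) [ 0.51165507 -0.01685703  0.06      ] [-0.07720796  0.00025172]
```

View pics/s3z.png

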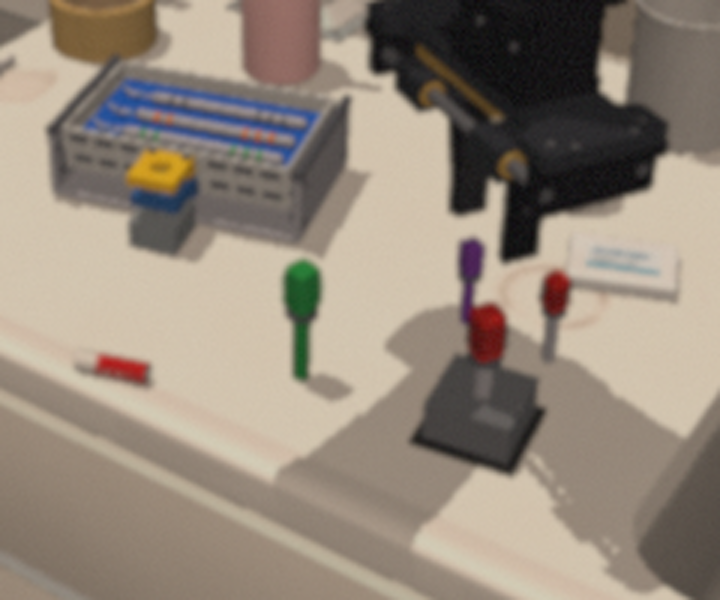

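The scene view shows the yellow lug now over the blue and grey ones, and the red pin at (487,335) in the crop. The top view measured the yellow hole at local x = -77.0 mm, so the tray is in. Next I descend on the pin.

Request:
move_arm(series=[[[0,0,-0.05,-0.02,-0.05,-0.4,0.5],[0,0,0,0,0,-0.5,0.5],[0,0,0,0,0,-0.25,0.5],[0,0,0,0,0,0,0.5]]])

```text
time_s: 6.28
tcp_pos: [0.4587, -0.3016, 0.1475]
ee_rot: [[0.013, 0.515, 0.857], [-0.005, 0.857, -0.515], [-1.0, 0.002, 0.014]]
wrist_force: [-0.4, 0.0, 0.4]
gripper_width: 0.502
```

```bash
python3 -c "
from h import *
st()"
```

```text
t 6.28 tcp [ 0.4587 -0.3016  0.1475] grasp [ 0.4593 -0.3019  0.0965] loc [-0.1988 -0.2628] f [-0.45  0.04  0.4 ] f_loc [-0.42  0.15] xaxis [ 0.0134 -0.0053 -0.9999] jaw 59.02 w 0.502
```

Request:
move_arm(series=[[[0.04,0.1,-0.05,-0.07,-0.02,-0.12,0.5],[0,0,0,-0.005,0,-0.1,0.5],[0,0,0,0,0,-0.02,0.5]]])

```text
time_s: 6.65
tcp_pos: [0.4553, -0.3033, 0.1347]
ee_rot: [[0.003, 0.52, 0.854], [-0.001, 0.854, -0.52], [-1.0, 0.0, 0.003]]
wrist_force: [0.0, -0.1, -0.6]
gripper_width: 0.502
```

```bash
python3 -c "
from h import *
st()"
```

```text
t 6.65 tcp [ 0.4553 -0.3033  0.1347] grasp [ 0.4554 -0.3034  0.0837] loc [-0.2029 -0.2633] f [ 0.01 -0.14 -0.61] f_loc [-0.03 -0.14] xaxis [ 0.003  -0.0013 -1.    ] jaw 58.64 w 0.502
```

Request:
move_arm(series=[[[0,0,0,0,0,-0.03,0.5],[0,0,0,0,0,0,0],[0,0,0,0,0,0,0],[0,0,0,0,0,0,0],[0,0,0,0,0,0,0]]])

```text
time_s: 7.28
tcp_pos: [0.4556, -0.3036, 0.1334]
ee_rot: [[0.004, 0.52, 0.854], [-0.002, 0.854, -0.52], [-1.0, 0.001, 0.005]]
wrist_force: [-0.4, 0.0, -0.5]
gripper_width: 0.206
```

```bash
python3 -c "
from h import *
st()"
```

```text
t 7.28 tcp [ 0.4556 -0.3036  0.1334] grasp [ 0.4558 -0.3037  0.0824] loc [-0.2026 -0.2637] f [-0.42  0.05 -0.53] f_loc [-0.39  0.15] xaxis [ 0.0043 -0.0019 -1.    ] jaw 58.65 w 0.206
```

Request:
move_arm(series=[[[0,0,0,0,0,0.3,0],[0,0,0,0,0,0.8,0],[0,0,0,0,0,0.8,0],[0,0,0,0.1,0.3,0,0],[0,0,0,0.15,0.8,0,0],[0,0,0,0.15,0.8,0,0],[0,0,0,0.15,0.8,0,0],[0,0,0,0.15,0.8,0,0],[0,0,0,0.15,0.8,0,0],[0,0,0,0,0,0,0]]])

```text
time_s: 8.52
tcp_pos: [0.5025, -0.0343, 0.2418]
ee_rot: [[-0.009, 0.523, 0.852], [0.002, 0.852, -0.523], [-1.0, -0.003, -0.009]]
wrist_force: [0.1, 0.7, -1.2]
gripper_width: 0.203
```

```bash
python3 -c "
from h import *
st()"
```

```text
t 8.53 tcp [ 0.5025 -0.0343  0.2418] grasp [ 0.502  -0.0342  0.1908] loc [-0.0909 -0.0142] f [ 0.07  0.71 -1.15] f_loc [0.25 0.67] xaxis [-0.0094  0.0022 -1.    ] jaw 58.45 w 0.203
```

Request:
move_arm(series=[[[-0.02,-0.07,0,0.15,0.27,-0.3,0],[0,0,0,0,0,-0.25,0],[0,0,0,0,0,0,0]]])

```text
time_s: 8.9
tcp_pos: [0.5092, -0.0173, 0.2049]
ee_rot: [[-0.006, 0.523, 0.852], [-0.001, 0.852, -0.523], [-1.0, -0.004, -0.004]]
wrist_force: [-0.1, -0.5, -1.2]
gripper_width: 0.199
```

```bash
cat >> h.py <<'E'
def tip():
    s=r.sense();t=s['tcp_pos']+s['ee_rot'][:,0]*.1294;print('TIP',t.round(4),'loc',((t[:2]-C)@np.c_[EX,NY]).round(4),'z',round(t[2],4))
E
python3 -c "
from h import *
st();tip()
im,d=cap('scene','s4')
cv2.imwrite('pics/s4z.png',cv2.resize(im[180:300,240:380],None,fx=5,fy=5,interpolation=cv2.INTER_CUBIC)[:,:,::-1])"
```

```text
t 8.9 tcp [ 0.5092 -0.0173  0.2049] grasp [ 0.5089 -0.0173  0.1539] loc [-0.08    0.0005] f [-0.08 -0.55 -1.24] f_loc [-0.21 -0.51] xaxis [-0.006  -0.0013 -1.    ] jaw 58.47 w 0.199
TIP [ 0.5084 -0.0174  0.0755] loc [-0.0805  0.0005] z 0.0755
```

View pics/s4z.png

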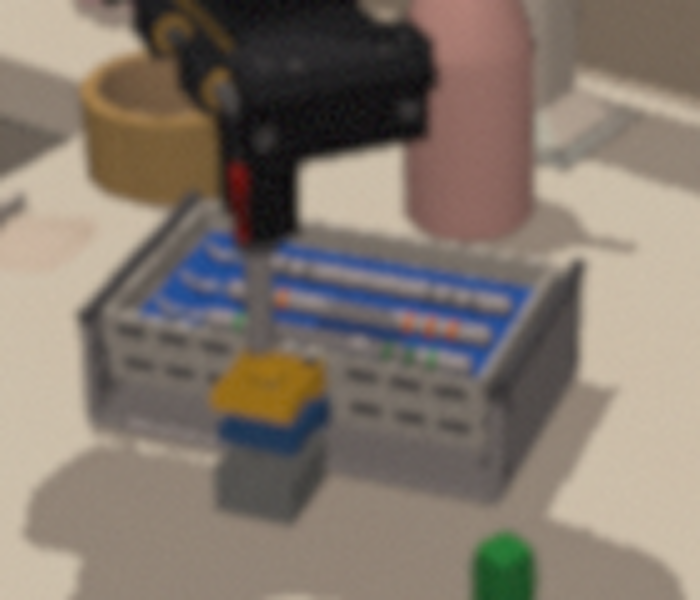

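```bash
python3 -c "
from h import *
z=lambda P:((w2px('scene',P)-[240,180]+.5)*5).round(1)
s=r.sense();x=s['ee_rot'][:,0];t=s['tcp_pos']+x*.1294
print('tip',z(t),'tip+15up',z(t-x*.015),'tip+30',z(t-x*.03),'hole',z(np.array([.5118,-.017,.06])))
for c in((.02,.018),(.02,-.018),(-.02,-.018),(-.02,.018)): print('lug',z(np.append(np.array([.5118,-.017])+EX*c[0]+NY*c[1],.06)))
im=np.load('pics/s4.npz')['im'].astype(int)
for v in (232,236,240,244,248): print(v,im[v,284:302].tolist())
print(im[250:264,286:302,0]);print(im[250:264,286:302,2])"
```

```text
tip [266.  345.5] tip+15up [265.  314.6] tip+30 [264.  283.2] hole [270.1 375.5]
lug [249.7 345. ]
lug [327.3 360. ]
lug [291.3 407.1]
lug [211.9 391.3]
232 [[69, 83, 127], [70, 84, 124], [71, 84, 122], [72, 86, 122], [78, 85, 109], [88, 85, 95], [95, 88, 88], [98, 91, 89], [98, 92, 89], [103, 95, 93], [118, 110, 109], [128, 118, 120], [124, 117, 121], [115, 110, 117], [121, 118, 128], [126, 122, 137], [116, 116, 136], [101, 106, 130]]
236 [[72, 93, 141], [82, 96, 139], [106, 109, 142], [116, 117, 141], [107, 107, 124], [98, 94, 102], [99, 93, 93], [101, 94, 92], [100, 93, 92], [92, 88, 94], [76, 82, 108], [62, 77, 120], [57, 76, 128], [56, 75, 127], [54, 74, 127], [53, 75, 126], [51, 72, 120], [54, 70, 111]]
240 [[46, 80, 143], [48, 77, 136], [55, 76, 125], [58, 71, 109], [69, 74, 97], [83, 81, 89], [98, 91, 90], [99, 93, 90], [100, 94, 91], [96, 89, 85], [104, 88, 83], [128, 92, 78], [143, 97, 78], [139, 106, 96], [131, 116, 113], [132, 123, 122], [136, 127, 127], [141, 132, 132]]
244 [[127, 118, 115], [127, 121, 116], [113, 122, 107], [99, 122, 98], [101, 118, 97], [105, 107, 97],
[... 1646 characters left out ...]
  27  25  28  23  25  31  36]
 [ 48  33  22  21  27  27  24  22  27  25  23  26  23  25  29  29]
 [ 33  28  23  22  25  26  28  29  32  29  24  25  24  22  24  26]
 [ 27  19  27  21  25  26  31  33  36  31  23  26  23  21  25  25]
 [ 25  21  29  25  25  27  31  35  36  34  24  21  28  23  22  20]
 [ 25  25  23  23  24  27  28  29  29  30  21  28  25  18  21  29]
 [ 21  23  24  26  24  26  24  22  24  26  27  26  24  23  34  47]
 [ 28  27  21  24  23  25  21  22  20  26  15  19  27  35  49  64]
 [ 39  37  31  27  27  28  27  21  23  28  29  24  26  44  63  76]
 [ 62  55  54  47  44  37  37  35  30  30  27  26  37  56  73  81]
 [ 77  76  68  68  65  61  57  51  47  44  37  42  52  67  78  80]]
```

Request:
move_arm(series=[[[0.01,-0.043,0,0.057,-0.013,0,0],[0,0,0,0,0,-0.1,0],[0,0,0,0,0,-0.05,0],[0,0,0,0,0,0,0]]])

```text
time_s: 9.45
tcp_pos: [0.5137, -0.019, 0.1972]
ee_rot: [[0.004, 0.524, 0.851], [0.001, 0.851, -0.524], [-1.0, 0.003, 0.003]]
wrist_force: [-0.4, -0.7, -0.6]
gripper_width: 0.208
```

```bash
sed -i "s/\['ee_rot'\]\[:,0\]\*.1294;/['ee_rot'][:,0]*.1294-s['ee_rot'][:,2]*.00125;/" h.py; python3 -c "
from h import *
st();tip()"
```

```text
t 9.45 tcp [ 0.5137 -0.019   0.1972] grasp [ 0.5139 -0.019   0.1462] loc [-0.0755 -0.0024] f [-0.43 -0.7  -0.59] f_loc [-0.59 -0.57] xaxis [ 4.4e-03  9.0e-04 -1.0e+00] jaw 58.37 w 0.208
TIP [ 0.5132 -0.0182  0.0678] loc [-0.0761 -0.0015] z 0.0678
```

Request:
move_arm(series=[[[0,0.03,0,-0.013,0.02,-0.03,0],[0,0,0,0,0,-0.05,0],[0,0,0,0,0,0,0]]])

```text
time_s: 9.82
tcp_pos: [0.5129, -0.0177, 0.1923]
ee_rot: [[0.0, 0.524, 0.852], [0.001, 0.852, -0.524], [-1.0, 0.001, -0.0]]
wrist_force: [0.1, 0.3, -1.3]
gripper_width: 0.202
```

```bash
python3 -c "
from h import *
st();tip()"
```

```text
t 9.82 tcp [ 0.5129 -0.0177  0.1923] grasp [ 0.5129 -0.0176  0.1413] loc [-0.0762 -0.0008] f [ 0.09  0.32 -1.34] f_loc [0.17 0.29] xaxis [ 2.e-04  1.e-03 -1.e+00] jaw 58.38 w 0.202
TIP [ 0.5119 -0.0169  0.0629] loc [-0.077   0.0002] z 0.0629
```

Request:
move_arm(series=[[[0,0,0,0,0,-0.05,0],[0,0,0,0,0,-0.05,0],[0,0,0,0,0,0,0]]])

```text
time_s: 10.2
tcp_pos: [0.5129, -0.0176, 0.1859]
ee_rot: [[0.0, 0.524, 0.852], [0.001, 0.852, -0.524], [-1.0, 0.001, -0.0]]
wrist_force: [0.2, 0.3, -1.3]
gripper_width: 0.204
```

```bash
python3 -c "
from h import *
st();tip()"
```

```text
t 10.2 tcp [ 0.5129 -0.0176  0.1859] grasp [ 0.5129 -0.0176  0.1349] loc [-0.0762 -0.0008] f [ 0.23  0.29 -1.31] f_loc [0.3  0.23] xaxis [ 2.e-04  1.e-03 -1.e+00] jaw 58.38 w 0.204
TIP [ 0.5119 -0.0168  0.0565] loc [-0.077   0.0002] z 0.0565
```

In the yellow hole with no force. I keep going down to the blue top at z = 40.

Request:
move_arm(series=[[[0,0,0,0,0,-0.06,0],[0,0,0,0,0,-0.06,0],[0,0,0,0,0,-0.06,0],[0,0,0,0,0,0,0]]])

```text
time_s: 10.7
tcp_pos: [0.5128, -0.0177, 0.1741]
ee_rot: [[-0.0, 0.524, 0.852], [0.001, 0.852, -0.524], [-1.0, 0.001, -0.001]]
wrist_force: [0.2, -0.1, -0.9]
gripper_width: 0.201
```

```bash
python3 -c "
from h import *
st();tip()"
```

```text
t 10.7 tcp [ 0.5128 -0.0177  0.1741] grasp [ 0.5128 -0.0176  0.1231] loc [-0.0762 -0.0008] f [ 0.24 -0.09 -0.94] f_loc [ 0.21 -0.15] xaxis [-1.e-04  9.e-04 -1.e+00] jaw 58.38 w 0.201
TIP [ 0.5118 -0.0169  0.0448] loc [-0.0771  0.0002] z 0.0448
```

Request:
move_arm(series=[[[0,0,0,0.05,0.013,0,0],[0,0,0,0.055,0.014,-0.02,0],[0,0,0,0,0,-0.02,0]]])

```text
time_s: 11.08
tcp_pos: [0.5182, -0.0163, 0.1715]
ee_rot: [[-0.004, 0.525, 0.851], [0.0, 0.851, -0.525], [-1.0, -0.002, -0.003]]
wrist_force: [-0.7, 0.1, -0.6]
gripper_width: 0.202
```

```bash
python3 -c "
from h import *
st();tip()"
```

```text
t 11.07 tcp [ 0.5182 -0.0163  0.1715] grasp [ 0.518  -0.0163  0.1205] loc [-0.071  -0.0008] f [-0.73  0.13 -0.57] f_loc [-0.67  0.31] xaxis [-0.004  0.    -1.   ] jaw 58.36 w 0.202
TIP [ 0.5166 -0.0157  0.0421] loc [-0.0721  0.0002] z 0.0421
```

Request:
move_arm(series=[[[0,-0.03,0,0.015,0.004,0,0],[0,0,0,0,0,-0.03,0],[0,0,0,0,0,-0.03,0]]])

```text
time_s: 11.45
tcp_pos: [0.5189, -0.016, 0.1676]
ee_rot: [[0.0, 0.525, 0.851], [0.0, 0.851, -0.525], [-1.0, 0.0, 0.0]]
wrist_force: [-1.6, -0.3, 0.1]
gripper_width: 0.206
```

```bash
python3 -c "
from h import *
st();tip()"
```

```text
t 11.45 tcp [ 0.5189 -0.016   0.1676] grasp [ 0.5189 -0.016   0.1166] loc [-0.07   -0.0008] f [-1.56 -0.3   0.12] f_loc [-1.59  0.1 ] xaxis [ 1.e-04  1.e-04 -1.e+00] jaw 58.36 w 0.206
TIP [ 0.5179 -0.0154  0.0382] loc [-0.0708  0.0001] z 0.0382
```

Request:
move_arm(series=[[[0,0,0,0,0,-0.02,0],[0,0,0,0,0,-0.02,0],[0,0,0,0,0,0,0]]])

```text
time_s: 11.82
tcp_pos: [0.5189, -0.016, 0.1649]
ee_rot: [[0.0, 0.525, 0.851], [0.0, 0.851, -0.525], [-1.0, 0.0, -0.0]]
wrist_force: [-2.0, 0.2, -0.7]
gripper_width: 0.205
```

```bash
python3 -c "
from h import *
st();tip()"
```

```text
t 11.82 tcp [ 0.5189 -0.016   0.1649] grasp [ 0.5189 -0.016   0.1139] loc [-0.07   -0.0007] f [-1.98  0.23 -0.74] f_loc [-1.86  0.72] xaxis [ 0.e+00  1.e-04 -1.e+00] jaw 58.35 w 0.205
TIP [ 0.5179 -0.0153  0.0355] loc [-0.0708  0.0002] z 0.0355
```

The tip dropped into the blue hole with almost no force. I go down to just above the grey socket, then drag back to the line.

Request:
move_arm(series=[[[0,0,0,0,0,-0.05,0],[0,0,0,0,0,-0.05,0],[0,0,0,0,0,-0.03,0],[0,0,0,0,0,0,0]]])

```text
time_s: 12.32
tcp_pos: [0.5189, -0.016, 0.1564]
ee_rot: [[0.0, 0.525, 0.851], [0.0, 0.851, -0.525], [-1.0, 0.0, -0.0]]
wrist_force: [-1.6, -0.6, -1.1]
gripper_width: 0.206
```

```bash
python3 -c "
from h import *
st();tip()"
```

```text
t 12.32 tcp [ 0.5189 -0.016   0.1564] grasp [ 0.5189 -0.016   0.1054] loc [-0.0699 -0.0008] f [-1.56 -0.6  -1.08] f_loc [-1.66 -0.2 ] xaxis [ 0.e+00  1.e-04 -1.e+00] jaw 58.36 w 0.206
TIP [ 0.5179 -0.0154  0.027 ] loc [-0.0708  0.0001] z 0.027
```

Request:
move_arm(series=[[[0,0,0,-0.05,-0.013,0,0],[0,0,0,-0.05,-0.013,0,0],[0,0,0,0,0,0,0]]])

```text
time_s: 12.7
tcp_pos: [0.5157, -0.0167, 0.1574]
ee_rot: [[0.009, 0.524, 0.852], [0.002, 0.852, -0.524], [-1.0, 0.006, 0.006]]
wrist_force: [-0.6, -0.3, -1.6]
gripper_width: 0.201
```

```bash
python3 -c "
from h import *
st();tip()"
```

```text
t 12.7 tcp [ 0.5157 -0.0167  0.1574] grasp [ 0.5161 -0.0166  0.1064] loc [-0.0728 -0.0007] f [-0.6  -0.35 -1.57] f_loc [-0.67 -0.19] xaxis [ 0.0087  0.0021 -1.    ] jaw 58.4 w 0.201
TIP [ 0.5157 -0.0158  0.028 ] loc [-0.073   0.0002] z 0.028
```

Request:
move_arm(series=[[[-0.015,0.06,0,-0.05,-0.017,0,0],[0,0.01,0,-0.01,0,0,0],[0,0,0,0,0,0,0]]])

```text
time_s: 13.08
tcp_pos: [0.5152, -0.0167, 0.1585]
ee_rot: [[0.008, 0.523, 0.852], [0.002, 0.852, -0.523], [-1.0, 0.006, 0.005]]
wrist_force: [1.2, 0.2, -2.7]
gripper_width: 0.207
```

```bash
python3 -c "
from h import *
st();tip()"
```

```text
t 13.07 tcp [ 0.5152 -0.0167  0.1585] grasp [ 0.5156 -0.0166  0.1075] loc [-0.0733 -0.0005] f [ 1.23  0.2  -2.67] f_loc [ 1.24 -0.11] xaxis [ 0.0078  0.0022 -1.    ] jaw 58.46 w 0.207
TIP [ 0.5152 -0.0157  0.0291] loc [-0.0735  0.0005] z 0.0291
```

Request:
move_arm(series=[[[-0.01,0.06,0,-0.09,-0.023,-0.02,0],[0,0,0,0,0,0,0]]])

```text
time_s: 13.32
tcp_pos: [0.5128, -0.0173, 0.1587]
ee_rot: [[0.008, 0.522, 0.853], [0.002, 0.853, -0.522], [-1.0, 0.006, 0.006]]
wrist_force: [1.1, -0.1, -1.8]
gripper_width: 0.208
```

```bash
python3 -c "
from h import *
st();tip()"
```

```text
t 13.32 tcp [ 0.5128 -0.0173  0.1587] grasp [ 0.5133 -0.0172  0.1077] loc [-0.0757 -0.0005] f [ 1.09 -0.1  -1.82] f_loc [ 1.03 -0.36] xaxis [ 0.0081  0.0025 -1.    ] jaw 58.52 w 0.208
TIP [ 0.5128 -0.0163  0.0293] loc [-0.0759  0.0005] z 0.0293
```

Request:
move_arm(series=[[[-0.02,0.08,0,-0.06,-0.018,-0.02,0],[0,0,0,0,0,0,0]]])

```text
time_s: 13.58
tcp_pos: [0.512, -0.0175, 0.1588]
ee_rot: [[0.005, 0.522, 0.853], [0.002, 0.853, -0.522], [-1.0, 0.004, 0.003]]
wrist_force: [2.0, -0.5, -3.0]
gripper_width: 0.203
```

```bash
python3 -c "
from h import *
st();tip()"
```

```text
t 13.57 tcp [ 0.512  -0.0175  0.1588] grasp [ 0.5122 -0.0174  0.1078] loc [-0.0768 -0.0004] f [ 1.95 -0.54 -2.99] f_loc [ 1.76 -1.01] xaxis [ 0.0048  0.0015 -1.    ] jaw 58.57 w 0.203
TIP [ 0.5115 -0.0166  0.0294] loc [-0.0773  0.0005] z 0.0294
```

Request:
move_arm(series=[[[0,0,0,0,0,-0.06,0],[0,0,0,0,0,-0.06,0],[0,0,0,0,0,0,0]]])

```text
time_s: 13.95
tcp_pos: [0.512, -0.0176, 0.1516]
ee_rot: [[0.005, 0.521, 0.853], [0.001, 0.853, -0.521], [-1.0, 0.004, 0.004]]
wrist_force: [2.7, 1.8, -1.7]
gripper_width: 0.209
```

```bash
python3 -c "
from h import *
st();tip()"
```

```text
t 13.95 tcp [ 0.512  -0.0176  0.1516] grasp [ 0.5123 -0.0175  0.1006] loc [-0.0768 -0.0006] f [ 2.73  1.79 -1.74] f_loc [3.09 1.06] xaxis [ 0.0051  0.0012 -1.    ] jaw 58.58 w 0.209
TIP [ 0.5116 -0.0168  0.0222] loc [-0.0772  0.0003] z 0.0222
```

Request:
move_arm(series=[[[0,0,0,0,0,-0.04,0],[0,0,0,0,0,0,0]]])

```text
time_s: 14.2
tcp_pos: [0.512, -0.0176, 0.149]
ee_rot: [[0.005, 0.521, 0.853], [0.001, 0.853, -0.521], [-1.0, 0.004, 0.004]]
wrist_force: [3.5, 1.3, -1.6]
gripper_width: 0.205
```

```bash
python3 -c "
from h import *
st();tip()"
```

```text
t 14.2 tcp [ 0.512  -0.0176  0.149 ] grasp [ 0.5123 -0.0175  0.098 ] loc [-0.0768 -0.0006] f [ 3.54  1.3  -1.64] f_loc [3.75 0.38] xaxis [ 0.0051  0.0012 -1.    ] jaw 58.58 w 0.205
TIP [ 0.5116 -0.0168  0.0196] loc [-0.0772  0.0003] z 0.0196
```

Request:
move_arm(series=[[[0,0,0,0,0,-0.04,0],[0,0,0,0,0,-0.03,0],[0,0,0,0,0,0,0]]])

```text
time_s: 14.58
tcp_pos: [0.5121, -0.0176, 0.1446]
ee_rot: [[0.005, 0.521, 0.853], [0.001, 0.853, -0.521], [-1.0, 0.004, 0.004]]
wrist_force: [2.4, 0.6, -0.7]
gripper_width: 0.203
```

```bash
python3 -c "
from h import *
st();tip()"
```

```text
t 14.57 tcp [ 0.5121 -0.0176  0.1446] grasp [ 0.5124 -0.0175  0.0936] loc [-0.0767 -0.0006] f [ 2.41  0.62 -0.69] f_loc [ 2.49 -0.  ] xaxis [ 0.0053  0.0012 -1.    ] jaw 58.59 w 0.203
TIP [ 0.5117 -0.0168  0.0152] loc [-0.0771  0.0003] z 0.0152
```

Request:
move_arm(series=[[[0,0,0,0,0,-0.03,0],[0,0,0,0,0,-0.03,0],[0,0,0,0,0,-0.02,0]]])

```text
time_s: 14.95
tcp_pos: [0.5122, -0.0176, 0.1398]
ee_rot: [[0.006, 0.521, 0.853], [0.001, 0.853, -0.521], [-1.0, 0.004, 0.004]]
wrist_force: [2.2, 0.9, 0.9]
gripper_width: 0.203
```

```bash
python3 -c "
from h import *
st();tip()"
```

```text
t 14.95 tcp [ 0.5122 -0.0176  0.1398] grasp [ 0.5125 -0.0175  0.0888] loc [-0.0766 -0.0006] f [2.21 0.86 0.88] f_loc [2.36 0.28] xaxis [ 0.0056  0.0012 -1.    ] jaw 58.59 w 0.203
TIP [ 0.5119 -0.0168  0.0104] loc [-0.077   0.0003] z 0.0104
```

Request:
move_arm(series=[[[0,0,0,0,0,-0.02,0],[0,0,0,0,0,0,0]]])

```text
time_s: 15.2
tcp_pos: [0.5123, -0.0175, 0.1395]
ee_rot: [[0.006, 0.521, 0.854], [0.001, 0.854, -0.521], [-1.0, 0.004, 0.004]]
wrist_force: [2.9, 1.6, -0.1]
gripper_width: 0.204
```

```bash
python3 -c "
from h import *
st();tip()
im,d=cap('scene','s5')
cv2.imwrite('pics/s5z.png',cv2.resize(im[180:300,240:380],None,fx=5,fy=5,interpolation=cv2.INTER_CUBIC)[:,:,::-1])"
```

```text
t 15.2 tcp [ 0.5123 -0.0175  0.1395] grasp [ 0.5126 -0.0175  0.0885] loc [-0.0765 -0.0006] f [ 2.91  1.55 -0.14] f_loc [3.2  0.78] xaxis [ 5.5e-03  8.0e-04 -1.0e+00] jaw 58.63 w 0.204
TIP [ 0.5119 -0.0168  0.0101] loc [-0.0769  0.0002] z 0.0101
```

View pics/s5z.png

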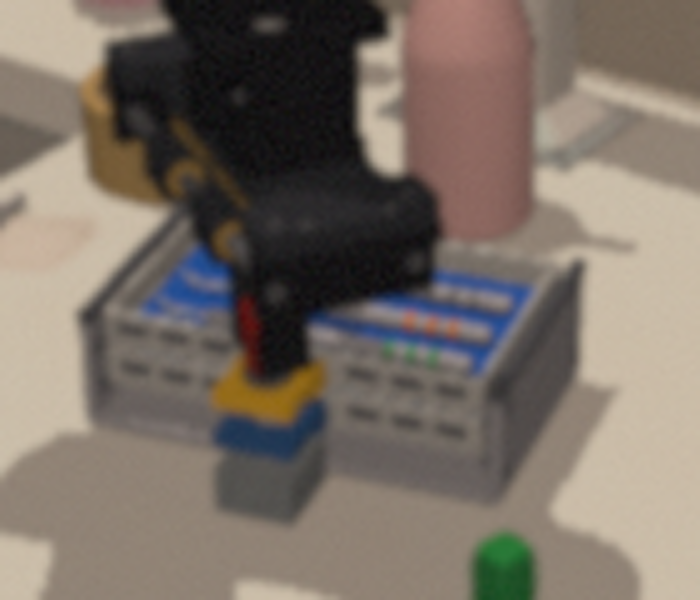

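Request:
move_arm(series=[[[0,0,0,0,0,-0.04,0]]])

```text
time_s: 15.38
tcp_pos: [0.5128, -0.0175, 0.1391]
ee_rot: [[0.007, 0.519, 0.854], [0.0, 0.854, -0.519], [-1.0, 0.003, 0.006]]
wrist_force: [-4.4, 4.0, 24.2]
gripper_width: 0.204
```

```bash
python3 -c "
from h import *
st();tip()"
```

```text
t 15.38 tcp [ 0.5128 -0.0175  0.1391] grasp [ 0.5132 -0.0175  0.0881] loc [-0.0759 -0.0007] f [-4.43  3.97 24.24] f_loc [-3.3   4.95] xaxis [ 6.5e-03  1.0e-04 -1.0e+00] jaw 58.7 w 0.204
TIP [ 0.5126 -0.0168  0.0097] loc [-0.0763  0.0001] z 0.0097
```

Seated: the downward push met a hard stop at 24 N for a moment, slightly above the gentle target. Now I ease off and release.

Request:
move_arm(series=[[[0,0,0,0,0,0.005,0],[0,0,0,0,0,0,0],[0,0,0,0,0,0,0.45],[0,0,0,0,0,0,0.45],[0,0,0,0,0,0,0.45],[0,0,0,0,0,0,0.45]]])

```text
time_s: 16.12
tcp_pos: [0.5081, -0.0189, 0.1368]
ee_rot: [[-0.006, 0.521, 0.853], [-0.002, 0.853, -0.521], [-1.0, -0.005, -0.004]]
wrist_force: [0.2, 0.1, -0.4]
gripper_width: 0.443
```

```bash
python3 -c "
from h import *
st();tip()"
```

```text
t 16.12 tcp [ 0.5081 -0.0189  0.1368] grasp [ 0.5078 -0.0191  0.0858] loc [-0.0815 -0.0009] f [ 0.23  0.06 -0.4 ] f_loc [ 0.23 -0.  ] xaxis [-0.0063 -0.0025 -1.    ] jaw 58.59 w 0.443
TIP [ 0.5062 -0.0186  0.0074] loc [-0.0829 -0.0001] z 0.0074
```

Request:
move_arm(series=[[[0,0,0,0.03,0.01,0.2,0.45],[0,0,0,0,0,0.5,0.45],[0,0,0,0,0,0.9,0.45],[0,0,0,-0.3,-0.6,0.5,0.45],[0,0,0,-0.3,-0.9,0,0.45],[0,0,0,-0.3,-0.9,0,0.45],[0,0,0,-0.3,-0.9,0,0.45],[0,0,0,0,0,0,0.45]]])

```text
time_s: 17.12
tcp_pos: [0.4364, -0.2217, 0.2745]
ee_rot: [[0.003, 0.518, 0.856], [-0.006, 0.856, -0.518], [-1.0, -0.004, 0.006]]
wrist_force: [0.5, 0.1, -0.1]
gripper_width: 0.451
```

```bash
python3 -c "
from h import *
st()
im,d=cap('top','t6');print(rear('t6'))
im2,d2=cap('scene','s6')
a=cv2.resize(im[170:310,230:370],None,fx=3,fy=3,interpolation=cv2.INTER_CUBIC)
b=cv2.resize(im2[200:300,250:350],(420,420),interpolation=cv2.INTER_CUBIC)
cv2.imwrite('pics/f6.png',np.hstack([a,b])[:,:,::-1])
R=im.astype(int);m=(R[...,0]>150)&(R[...,1]<60)&(R[...,2]<60)
v,u=np.nonzero(m)
k=(u>285)&(u<325)&(v>225)&(v<270);print(k.sum(),u[k].mean(),v[k].mean())
w=ray_z('top',u[k].mean(),v[k].mean(),.096);print(w,(w[:2]-C)@np.c_[EX,NY],'topZ',[px2w('top',uu,vv,d[vv,uu])[2].round(4) for uu,vv in list(zip(u[k],v[k]))[::8]])"
```

```text
t 17.12 tcp [ 0.4364 -0.2217  0.2745] grasp [ 0.4366 -0.222   0.2235] loc [-0.2009 -0.1797] f [ 0.48  0.09 -0.1 ] f_loc [ 0.49 -0.03] xaxis [ 0.0033 -0.0062 -1.    ] jaw 58.82 w 0.451
(np.float64(0.05480668319869134), np.float64(0.0005525791248087525))
0 nan nan
[nan nan nan] [nan nan] topZ []<string>:11: RuntimeWarning: Mean of empty slice.
  ret = ret.dtype.type(ret / rcount)
<string>:12: RuntimeWarning: Mean of empty slice.
```

View pics/f6.png

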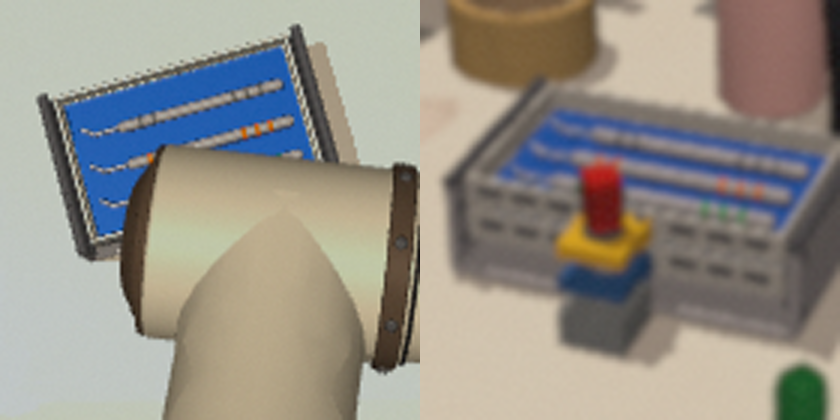

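View pics/s6.png

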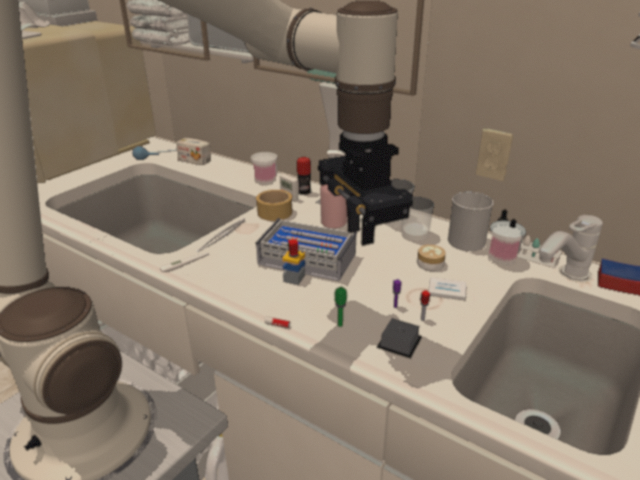

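The scene view shows the red handle at (293,247) standing on the yellow lug, with the holes in line. The parking block at (400,337) looks dark and flat, so I'm checking that and the pin height.

```bash
python3 -c "
from h import *
a=np.load('pics/s6.npz');im,d=a['im'],a['d']
f=lambda I:cv2.resize(I[270:370,340:460],(480,400),interpolation=cv2.INTER_CUBIC)
g=np.clip(f(im).astype(float)*1.6,0,255).astype(np.uint8)
cv2.imwrite('pics/blk.png',g[:,:,::-1])
o=np.load('pics/scene0.npz')['d']
for u,v in((400,330),(400,337),(395,342),(410,335)): print(px2w('scene',u,v,d[v,u]).round(3),px2w('scene',u,v,o[v,u]).round(3))
R=im.astype(int);m=(R[...,0]>110)&(R[...,1]<60)&(R[...,2]<60);v,u=np.nonzero(m)
k=(u>275)&(u<310)&(v>225)&(v<275)
W=np.array([px2w('scene',x,y,d[y,x]) for x,y in zip(u[k],v[k])]);print(len(W),W.min(0).round(4),W.max(0).round(4),np.percentile(W,[5,50,95],axis=0).round(4))
print('handle top pred px',w2px('scene',[.5119,-.017,.096]),'bottom',w2px('scene',[.5119,-.017,.064]),'obs rows',v[k].min(),v[k].max(),u[k].mean())
"
```

```text
[ 0.462 -0.298  0.021] [ 0.449 -0.305  0.034]
[ 0.434 -0.312  0.031] [ 0.436 -0.311  0.029]
[ 0.426 -0.307  0.023] [ 0.428 -0.307  0.022]
[ 0.451 -0.324  0.03 ] [ 0.451 -0.323  0.029]
46 [ 0.4989 -0.0276  0.0673] [ 0.5157 -0.0115  0.0979] [[ 0.4998 -0.0265  0.0745]
 [ 0.5068 -0.0203  0.0938]
 [ 0.5134 -0.0133  0.0967]]
handle top pred px [293.05495814 239.8438337 ] bottom [293.49880081 252.96409398] obs rows 240 254 292.6304347826087
```

View pics/blk.png

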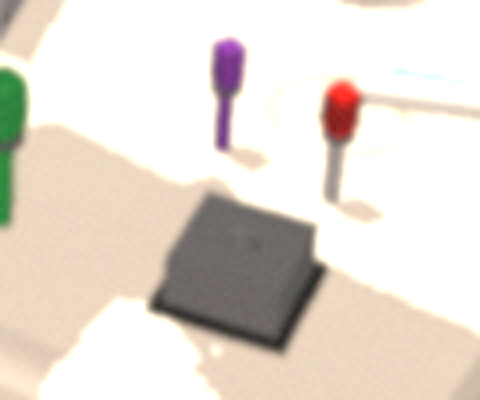

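The block is unchanged and was only in shadow. The handle top is at about 96–97 mm and 96 is fully home, so the pin is seated. I'm handing in.

```bash
python3 -c "
from h import *
print(r.finish_job())"
```

```text
the job is handed in; nothing more can be done
None
```

The top tray is back in, and the red-handled pin is home through the yellow, blue and grey lugs and released. I handed the job in at about 17 s of the 64 s allowed.

**What I did**
1. I pushed the top tray in about 37 mm with the shut fingertips on the front edge of the yellow lug.
2. I took the larger red pin from the parking block and lowered it through the yellow hole.
3. The pin dropped into the blue hole about 6 mm further in. I dragged it back to the line and pushed it down until the collar stopped on the yellow lug.
4. I opened the gripper and backed off, with the arm clear and nothing touched.

**Last checks**
- **Seating:** before release, the tip was at about 10 mm above the worktop on a hard stop. After release, the scene camera put the top of the handle at 96–97 mm, and 96 mm is fully home.
- **Other things:** the parking block and the look-alike pins stand where they were. I saw nothing else disturbed in the last picture, though I did not measure the bystanders.

**What fell short**
- **Force:** the last push to confirm the seat read 24 N for one control row, a little over the 20 N you asked for. All other force readings were under about 5 N, but they were taken at the end of each move.
- **Top camera:** the arm blocked its final view of the pin, so the seating check after release rests on the scene camera. The tray's rear edge read 1.3 mm further in than after my push, which is within the play of the holes and the calibration.
- **Calibration:** the two cameras disagreed by about 2 mm on the cassette. I followed the top one, and the pin went in without resistance.

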